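# Hold a filter-glass block in the beam of the shade tester

## Task

Get the shade tester ready by dropping the two aluminium reference cartridges, one at a time, all the way down into its bores, the thin one in the small bore and the thick one in the large bore, and leave them there. Then pick up the glass block by its two white frosted faces only (fingers never on the clear green faces, and do not knock it over), and hold it upright in the tester's light beam, in the middle of the gap, its centre on the beam and its clear faces square to the beam, touching nothing but the gripper. Finish while holding it there, still in the grip; leave everything else on the bench where it is.

Things in the scene. Friction and masses are not known exactly. Their poses are not given: they have to be found in the camera images.
- tester: Shade tester, fixed: steel base plate 130 x 220 mm, 12 mm thick, with a grey lamp house at +y, a grey sensor house at -y and an open gap between, crossed by a thin pale beam along its y axis. Origin on the bench under the gap's middle, z up. A black snout 28 mm wide stands 8 mm out of each house on the beam: 80 mm free between them. Gap open above and to +x, -x.
- lamp_top (a point): Centre of the lamp house's flat top, 100 mm above the bench, 78 mm to +y of the gap's middle. The house is 110 mm (tester's x) by 60 mm (y). Two round bores go down from this top.
- sensor_top (a point): Centre of the sensor house's flat top, 95 mm above the bench, 73 mm to -y of the gap's middle. The house is 80 mm (tester's x) by 50 mm (y).
- beam_mid (a point): The middle of the gap, on the beam, 70 mm above the bench (58 mm above the base plate); axes as the tester's.
- small_bore (a point): Centre of the mouth of the small bore, in the lamp house's top, 100 mm above the bench: 22 mm diameter, 45 mm deep, at x = -26 mm, y = +78 mm of the tester. The bores' centres are 52 mm apart.
- large_bore (a point): Centre of the mouth of the large bore, in the lamp house's top, 100 mm above the bench: 30 mm diameter, 45 mm deep, at x = +26 mm, y = +78 mm of the tester.
- small_cartridge: The thin reference cartridge: plain aluminium cylinder, 20 mm diameter, 70 mm tall, 40 g, chamfered foot, dark glass disc on top, standing upright on the bench. Origin at the centre of its underside, z up along it. Fully down in its bore it stands 25 mm out of the lamp house; let go when part way in, it slides down by its own weight.
- large_cartridge: The thick reference cartridge: as the thin one, but 28 mm diameter, 70 mm tall, 80 g. Origin at the centre of its underside, z up along it.
- block: The glass block, about 140 g, standing upright on the bench, 56 mm tall: 26 mm across its two white frosted faces (which look to its own +x and -x, each 35 mm wide) and 38 mm across its two clear green faces (which look to its own +y and -y). Origin at the centre of its underside, z up. In the beam its y axis must lie along the tester's y axis, either way round.
- block_mid (a point): The centre of the glass block, 28 mm above its underside; axes as the block's.
- block_clear: The clear green core of the glass block, part of the block: 20 mm (x) by 38 mm (y) by 56 mm; its faces to +y and -y are not to be touched. Origin and axes as the block's.
- washer: Bystander: thick steel washer lying flat, 36 mm across, 12 mm high. Origin at the centre of its underside.
- coupon: Bystander: flat steel weld coupon 80 x 50 x 10 mm (about 14 mm at its weld bead). Origin at the centre of its underside.
- pipe: Bystander: brown steel pipe offcut (open tube) standing upright, 72 mm diameter, 70 mm tall. Origin at the centre of its underside.
- hammer: Bystander: hammer about 260 mm long, lying along its x axis. Origin under its middle.
- brush: Bystander: brush about 200 mm long, lying along its x axis. Origin under its middle.
- magnet: Bystander: red L-shaped welding magnet lying flat, legs about 75 mm long, 16 mm high. Origin at the underside of the middle of one leg.
- spool: Bystander: spool of brass-coloured welding wire with black flanges lying flat, 100 mm diameter, 45 mm high. Origin at the centre of its underside.
Things that resemble listed ones, but are neither listed nor needed, are in the scene too. Leave any orange or yellow look-alike of the large_cartridge alone.

How it is judged:
On the way, in this order (a step that is already met when the one before it is completed fails the run):
1. both cartridges fully down in their own bores and let go (horizontal distance between small_cartridge and small_bore below 0.004 m and z of small_cartridge in the frame of small_bore below -0.041 m and angle between each of small_cartridge, large_cartridge's own z axis and vertical below 0.1 rad and horizontal distance between large_cartridge and large_bore below 0.004 m and z of large_cartridge in the frame of large_bore below -0.041 m and contact force between the fingers and small_cartridge below 0.2 N and contact force between the fingers and large_cartridge below 0.2 N), for 0.2 s.
2. the glass block held in the middle of the light path (x of block_mid in the frame of beam_mid between -0.007 and 0.007 m and y of block_mid in the frame of beam_mid between -0.015 and 0.015 m and z of block_mid in the frame of beam_mid between -0.01 and 0.01 m and angle between the y axis of block and the y axis of tester, either way round below 0.17 rad and angle between block's own z axis and vertical below 0.17 rad and contact force between the fingers and block above 1 N and contact force between block and tester below 0.2 N and linear speed of block below 0.02 m/s and contact force between block and washer below 0.2 N and contact force between block and coupon below 0.2 N and contact force between block and pipe below 0.2 N and contact force between block and hammer below 0.2 N and contact force between block and brush below 0.2 N and contact force between block and magnet below 0.2 N and contact force between block and spool below 0.2 N and contact force between block and small_cartridge below 0.2 N and contact force between block and large_cartridge below 0.2 N), for 0.3 s.
At the end, for the whole second after the job is handed in: Block gripped (over 1 N), touching nothing else, still, centre within 7 mm of the beam sideways, 10 mm in height, 15 mm of mid-gap along it, upright and square within 0.17 rad; both cartridges within 4 mm of the bottom and centre of their own bores, upright (all of step 2 and horizontal distance between small_cartridge and small_bore below 0.004 m and z of small_cartridge in the frame of small_bore below -0.041 m and angle between each of small_cartridge, large_cartridge's own z axis and vertical below 0.1 rad and horizontal distance between large_cartridge and large_bore below 0.004 m and z of large_cartridge in the frame of large_bore below -0.041 m); the arm keeps its last pose, push and grip.
It fails at once if the fingers or arm touch the clear part of the glass block (over 0.5 N) (contact force between any of the fingers, the arm and block_clear above 0.5 N).
It fails at once if the glass block is tipped over (more than 0.7 rad) (angle between block's own z axis and vertical above 0.7 rad).
It fails at once if a bystander is moved by more than 25 mm (distance of any of washer, coupon, pipe, hammer, brush, magnet, spool from where it was at the start of the episode above 0.025 m).
It also fails if it takes over 64 s, if anything falls off the work surface, if the arm or the gripper's body presses on something with over 40 N, if the wrist force passes 120 N, or if a joint passes its speed limit or range.

## Robot

A 6-joint arm with a two-finger parallel gripper is mounted at the origin on the work surface. World frame = base frame: x ahead of the robot, y to its left, z up, the work surface at z = 0. Lengths are in m, angles in rad, forces in N, time in s.
With the tool pointing down it reaches from about 0.325 to 0.775 m from the base axis. Payload 5.5 kg.
Tool frame: the origin (TCP) lies at the very end of the fingers, on their centre line; the grasp point (between the pads) lies 19 mm behind it; z points along the fingers, y is the line along which they close (so a half turn about z gives the same grasp; the last joint's range is limited). The gripper opens to 88 mm and grips with 3 to 60 N. Pads are 20 mm wide; open, the fingers measure 115 mm over their backs; the gripper's body (75 mm by 178 mm) begins 61 mm behind the grasp point.
Start: joints at [-1.195, 0.091, 1.231, -0, 1.82, -0.057], TCP at [0.252, -0.545, 0.223] pointing down, gripper open.
Joint ranges: [-2.87, 2.87], [-0.86, 2.18], [0.17, 2.46], [-1.51, 4.65], [0.06, 2.69], [-2.65, 2.65]. Speed limits (rad/s): [2.57, 2.57, 3.01, 3.14, 3.14, 3.14].

## Interface

Orientations are given as a 3x3 rotation matrix whose columns are the frame's x, y, z axes.
In Python, from station import env gives the robot as it stands.
- The arm moves only by the tool send_rows, never from a script. Its argument "targets" is text: rows parted by semicolons, each of 7 numbers parted by spaces: the shift along the tool's x, y, z in cm, then the turn, a rotation vector about the tool's x, y, z in degrees, then the finger opening in cm, from 0 to 8.78. A call has 1 to 10 rows; each row is the pose to reach, as a shift and turn from the pose commanded when the call began, along the tool's axes at that moment; what a row does not reach only later rows make up. A row lasts 1/10 s, in which the tool goes at most 50 mm and 8.59 degrees, less where a joint would pass 70% of its speed; a pose out of reach is approached as far as the arm can. A call with a gripper value outside its range is refused whole. The fingers move at their own pace and stop on an object; "newtons" is the grip in N (left out, the last holds). Time passes only in rows, so rows that repeat a pose let the fingers close. It gives the time, the measured TCP pose, the force, the opening and the grip force at its end, in the units of the state.
- env.get_state(): the state, without advancing time (a new reading comes with each control period).
- env.get_image(name): name is "scene" or "top" or "wrist"; returns (picture, depth): 400x640x3 uint8, red, green, blue; 400x640 float32, m along the optical axis (not along the pixel's ray), 0 where there is no reading.
- env.get_calibration(name): a dict with "intrinsics" (3x3 intrinsics, pixels), "k1" (the pictures are not rectified: a ray, as slopes to the right and down, at radius r is drawn at 1 + k1 r^2 times it, then the intrinsics apply), "view" (4x4, takes a point from world to camera coordinates). Camera axes: x right, y up, looking along -z (the intrinsics and any distortion apply to the point x, -y, -z); pixel columns grow to the right and rows downward; lengths in m; the calibration is good to about 2 mm. A picture is of the moment at which its call begins: read the wrist's pose just before it. get_calibration takes no time and is no camera call; for the wrist camera it gives the pose at the moment of the call.
- env.sign_off(): hands the job in; it is judged then, once.
Trained networks look in the newest picture that a camera, given by its name, has taken for a name from the list of things; names that differ only in an ending like _2 or _b are one class to them, and where a whole thing is asked for, a point or a joint stands for the part that bears it (a point fixed in the world has none). Each returns a list of dicts, best first, with "score" (0 to 1); they miss things now and then, are a little off and sometimes report something else, mostly with a low value. They report only what shows in the picture. A call takes as long as a camera call. They do not tell look-alikes from the thing itself.
- env.cut_out(thing, camera): "region" (400x640 bool, what is visible of it) and "extent" ([left, top, right, bottom] as shares, 0 to 1, of the picture: columns of its width, rows of its height, round what is visible of it).
- env.tip_of(thing, camera): "position" ([column, row] as shares, 0 to 1, of the picture: columns of its width, rows of its height: a listed point, or the origin of a listed thing).
The state is a dict: "time_s": time; "joints": joint angles; "joint_vel": joint speeds; "joint_torque": joint torques, N m; "ee_pos": TCP position; "tool_rot": TCP orientation; "ft_force": force on the tool from outside, world axes, zero at the start; "torque": the same for the moment, N m; "finger_gap": opening from 0.0 (shut) to 1.0 (fully open); "grasp_force": force on a finger pad.
Only numpy, scipy, OpenCV 4.12 (cv2) and the standard library are available. Lean on these libraries where they do the work, as an engineer would, in place of code of your own. Each camera call takes 0.05 s, during which the arm holds its last target. There are 200 camera calls.

## Working session

There is one attempt and no reset: what is moved stays moved. The work goes in short steps, Python scripts to look and compute and a tool call to move; the robot and the scene stay as the last step left them, time stands still between calls to the robot, and variables do not carry over. Pictures are saved under pics/ and viewed, at most 10 in all, crops included, and the job is handed in when it is done.

Besides the shell and the picture viewer there is one more tool, called as name(argument=value, ...) on one line, values as JSON. send_rows: Moves the arm, as the interface text tells. Its arguments: {"type":"object","properties":{"targets":{"type":"string"},"newtons":{"type":"number"}},"required":["targets"]}

```bash
ls; mkdir -p pics; cat > h.py <<'E'
import numpy as np, cv2
from station import env
def grab(n):
    im,d=env.get_image(n); c=env.get_calibration(n); return im,d,c
def ray(c,u,v):
    K=np.array(c["intrinsics"]); xd=(u-K[0,2])/K[0,0]; yd=(v-K[1,2])/K[1,1]
    k=c["k1"]; x,y=xd,yd
    for _ in range(15):
        s=1+k*(x*x+y*y); x,y=xd/s,yd/s
    return np.stack([x,-y,-np.ones_like(x*1.0)],-1)
def cloud(c,u,v,d):
    r=ray(c,np.asarray(u,float),np.asarray(v,float))*np.asarray(d)[...,None]
    M=np.linalg.inv(np.array(c["view"])); return r@M[:3,:3].T+M[:3,3]
def atz(c,u,v,z):
    M=np.linalg.inv(np.array(c["view"])); r=ray(c,np.asarray(u,float),np.asarray(v,float))@M[:3,:3].T
    return M[:3,3]+r*((z-M[2,3])/r[...,2])[...,None]
def proj(c,P):
    V=np.array(c["view"]);p=V[:3,:3]@np.asarray(P)+V[:3,3]; x,y=p[0]/-p[2],-p[1]/-p[2]
    s=1+c["k1"]*(x*x+y*y); K=np.array(c["intrinsics"]); return K[0,0]*x*s+K[0,2],K[1,1]*y*s+K[1,2]
def save(n,im,box=None,s=1):
    if box: im=im[box[1]:box[3],box[0]:box[2]]
    cv2.imwrite(f"pics/{n}.png",cv2.resize(im[:,:,::-1],None,fx=s,fy=s,interpolation=cv2.INTER_CUBIC))
E
python3 - <<'E'
from h import *
for n in("top","scene"):
    im,d,c=grab(n); save(n+"0",im); np.savez(f"{n}0.npz",im=im,d=d)
    print(n,np.round(np.linalg.inv(c["view"])[:3],3).tolist(),c["k1"])
    for t in("tester","small_cartridge","large_cartridge","block","small_bore","large_bore","beam_mid"):
        if t in("small_bore","large_bore","beam_mid"):
            for r in env.tip_of(t,n)[:2]:
                u,v=r["position"][0]*640,r["position"][1]*400
                print(t,round(r["score"],2),round(u),round(v),np.round(atz(c,u,v,.07 if t=="beam_mid" else .1),3))
            continue
        for r in env.cut_out(t,n)[:4]:
            m=r["region"]&(d>0); v,u=np.nonzero(m); P=cloud(c,u,v,d[m])
            h=np.percentile(P[:,2],95); T=P[P[:,2]>h-.006]
            print(t,round(r["score"],2),"px",round(u.mean()),round(v.mean()),"topz",round(h,3),"mid",np.round((T.min(0)+T.max(0))/2,3),"size",np.round(np.ptp(T,0),3),len(T))
E
```

```text
pics
top [[0.011, 0.986, -0.168, 0.338], [-1.0, 0.013, 0.009, 0.023], [0.011, 0.168, 0.986, 1.599]] -0.0677141113269639
tester 0.6 px 384 212 topz 0.103 mid [ 0.587 -0.209  0.104] size [0.119 0.213 0.013] 675
small_cartridge 0.63 px 267 191 topz 0.076 mid [0.635 0.158 0.073] size [0.013 0.012 0.006] 14
small_cartridge 0.34 px 384 212 topz 0.103 mid [ 0.587 -0.209  0.104] size [0.119 0.213 0.013] 672
large_cartridge 0.57 px 217 239 topz 0.076 mid [0.484 0.314 0.076] size [0.022 0.026 0.011] 36
large_cartridge 0.51 px 214 215 topz 0.076 mid [0.557 0.324 0.075] size [0.025 0.025 0.01 ] 44
block 0.67 px 288 153 topz 0.052 mid [0.767 0.095 0.052] size [0.098 0.094 0.012] 390
block 0.65 px 269 252 topz 0.062 mid [0.443 0.148 0.061] size [0.031 0.037 0.012] 59
small_bore 0.41 387 205 [ 0.587 -0.214  0.1  ]
large_bore 0.81 363 196 [ 0.616 -0.139  0.1  ]
large_bore 0.57 159 259 [0.414 0.477 0.1  ]
beam_mid 0.79 389 206 [ 0.591 -0.224  0.07 ]
scene [[-0.208, -0.529, 0.823, 1.53], [0.978, -0.099, 0.183, 0.226], [-0.015, 0.843, 0.538, 0.717]] -0.004811088280776027
tester 0.93 px 242 211 topz 0.1
[... 197 characters left out ...]
 [ 0.59  -0.209  0.1  ] size [0.12  0.213 0.009] 634
large_cartridge 0.77 px 404 200 topz 0.072 mid [0.434 0.259 0.07 ] size [0.027 0.024 0.008] 43
large_cartridge 0.67 px 422 210 topz 0.072 mid [0.49  0.314 0.071] size [0.022 0.017 0.008] 34
large_cartridge 0.55 px 427 226 topz 0.072 mid [0.561 0.325 0.07 ] size [0.025 0.024 0.008] 52
large_cartridge 0.17 px 242 210 topz 0.102 mid [ 0.59  -0.209  0.1  ] size [0.12  0.214 0.009] 632
block 0.6 px 367 200 topz 0.058 mid [0.446 0.15  0.057] size [0.035 0.037 0.009] 66
small_bore 0.66 268 192 [ 0.565 -0.129  0.1  ]
large_bore 0.9 257 200 [ 0.612 -0.145  0.1  ]
beam_mid 0.75 239 200 [ 0.578 -0.217  0.07 ]
beam_mid 0.19 333 279 [0.851 0.112 0.07 ]
```

```bash
python3 - <<'E'
from h import *
a=np.load("top0.npz")["im"];b=np.load("scene0.npz")["im"]
x=cv2.resize(a[110:300,120:470],(800,434),interpolation=cv2.INTER_CUBIC); save("t1",x)
x=cv2.resize(b[120:320,150:490],(800,470),interpolation=cv2.INTER_CUBIC); save("s1",x)
E
```

```text
(no output)
```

View pics/t1.png

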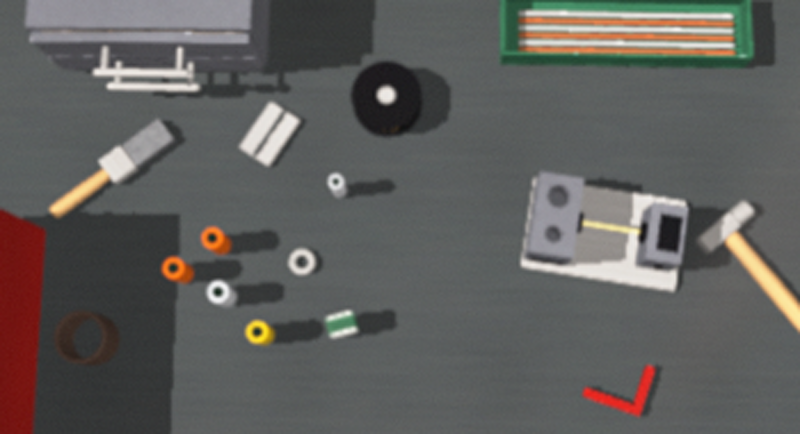

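View pics/s1.png

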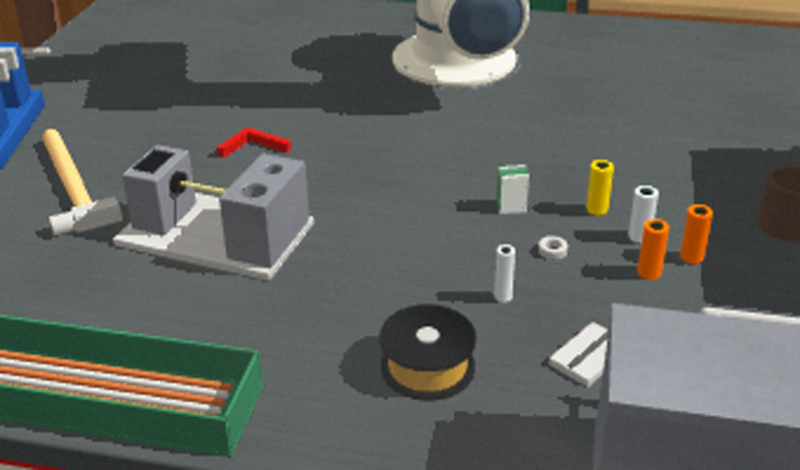

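The pictures show the silver thick cartridge at (215,238) in the full top image, between the orange and yellow look-alikes. The thin one is at (267,191) and the block at (269,252). The bores are at (364,195) and (362,212). I'll go above the tester first and look with the wrist camera.

```bash
cat >> h.py <<'E'
def go(P,yaw=None):
    "shift (cm) along tool axes and z-turn (deg) to reach TCP P; yaw = world angle of tool y (mod 180)"
    s=env.get_state(); R=np.array(s["tool_rot"]); p=np.array(s["ee_pos"])
    out=np.round(R.T@(np.array(P)-p)*100,2).tolist(); t=0
    if yaw is not None:
        cur=np.degrees(np.arctan2(R[1,1],R[0,1])); t=(cur-yaw+90)%180-90  # tool z down: +turn lowers the world angle
    print("at",p.round(4),"yawy",round(float(np.degrees(np.arctan2(R[1,1],R[0,1]))),1),"tilt",np.round(R[:2,2],4),"q6",round(s["joints"][5],2),"move",out,"turn",round(float(t),1))
E
python3 - <<'E'
from h import *
print(np.round(env.get_state()["tool_rot"],3)); c=env.get_calibration("wrist")
print(np.round(np.linalg.inv(c["view"])[:3],3),c["intrinsics"])
go([.56,-.18,.33],90)
E
```

```text
[[ 0.908  0.419  0.   ]
 [ 0.419 -0.908 -0.   ]
 [ 0.     0.    -1.   ]]
[[ 0.42   0.881  0.219  0.311]
 [-0.908  0.408  0.101 -0.518]
 [-0.    -0.241  0.971  0.384]] [[310.47171265   0.         316.59202624]
 [  0.         310.47171265 197.0784474 ]
 [  0.           0.           1.        ]]
at [ 0.2517 -0.5447  0.2227] yawy -65.2 tilt [ 0. -0.] q6 -0.06 move [43.29, -20.17, -10.73] turn 24.8
```

send_rows(targets="4.3 -2 -4 0 0 2.5 8.5;8.6 -4 -8 0 0 5 8.5;13 -6 -10.7 0 0 7.5 8.5;17.3 -8 -10.7 0 0 10 8.5;21.6 -10 -10.7 0 0 12.5 8.5;26 -12 -10.7 0 0 15 8.5;30.3 -14 -10.7 0 0 17.5 8.5;34.6 -16 -10.7 0 0 20 8.5;39 -18 -10.7 0 0 22.5 8.5;43.3 -20.2 -10.7 0 0 24.8 8.5")

```text
time_s: 1.8
ee_pos: [0.5545, -0.1861, 0.3297]
tool_rot: [[1.0, -0.002, 0.0], [-0.002, -1.0, -0.0], [0.0, 0.0, -1.0]]
ft_force: [0.1, -0.4, -0.0]
finger_gap: 0.969
grasp_force: 0.0
```

send_rows(targets="0 0 0 0 0 0 8.5;0 0 0 0 0 0 8.5;0 0 0 0 0 0 8.5;0 0 0 0 0 0 8.5")

```text
time_s: 2.2
ee_pos: [0.5527, -0.1893, 0.33]
tool_rot: [[1.0, -0.002, 0.0], [-0.002, -1.0, -0.0], [0.0, 0.0, -1.0]]
ft_force: [0.2, 0.2, 0.7]
finger_gap: 0.967
grasp_force: 0.0
```

```bash
python3 - <<'E'
from h import *
go([.637,.16,.25],90)
im,d,c=grab("wrist"); np.savez("w1.npz",im=im,d=d,view=c["view"]); save("w1",im)
g=np.mgrid[0:400,0:640]; P=cloud(c,g[1],g[0],d); ok=d>0
for z0,z1 in((.097,.106),(.09,.0965)):
    m=ok&(P[...,2]>z0)&(P[...,2]<z1); n,l,st,ce=cv2.connectedComponentsWithStats(m.astype(np.uint8))
    for i in range(1,n):
        if st[i,4]>300:
            q=P[l==i]; r=cv2.minAreaRect((q[:,:2]*1000).astype(np.float32)); print(z0,st[i,4],np.round(r[0],1),np.round(r[1],1),round(r[2],1),"z",np.median(q[:,2]).round(4),"px",ce[i].round())
for t in("small_bore","large_bore","beam_mid","lamp_top","sensor_top"):
    for r in env.tip_of(t,"wrist")[:2]:
        u,v=r["position"][0]*640,r["position"][1]*400
        print(t,round(r["score"],2),round(u),round(v),np.round(atz(c,u,v,{"beam_mid":.07,"sensor_top":.095}.get(t,.1)),4))
E
```

```text
at [ 0.5527 -0.1893  0.33  ] yawy -90.1 tilt [ 0.0004 -0.0005] q6 1.18 move [8.36, -34.95, 7.99] turn -0.1
0.097 3599 [ 590.9 -141.6] [ 60.4 110.2] 81.6 z 0.0997 px [278. 142.]
0.09 2259 [ 568.7 -291.2] [50.4 80.3] 81.5 z 0.0949 px [395. 158.]
small_bore 0.72 274 164 [ 0.5646 -0.1364  0.1   ]
large_bore 0.69 278 120 [ 0.6184 -0.1427  0.1   ]
large_bore 0.4 338 151 [ 0.5803 -0.2174  0.1   ]
beam_mid 0.94 337 148 [ 0.5816 -0.2183  0.07  ]
lamp_top 0.56 275 139 [ 0.5955 -0.1389  0.1   ]
sensor_top 0.72 398 158 [ 0.5707 -0.2946  0.095 ]
```

View pics/w1.png

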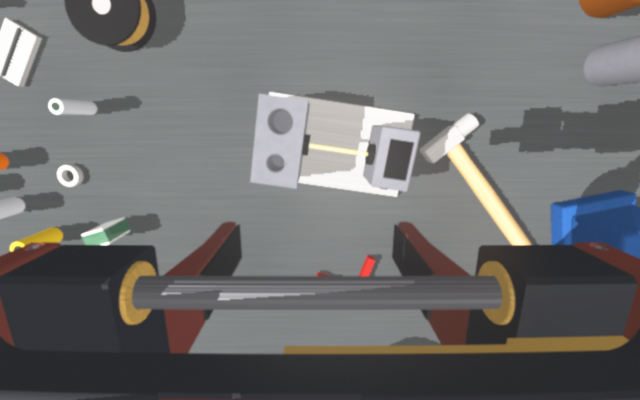

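The wrist picture shows the lamp house centred at pixel (278,142) and the sensor house at (395,158). Fitted house sizes and spacing match the given ones, with tester yaw about -8.4°. Next is the thin cartridge.

send_rows(targets="0.5 -4.5 0 0 0 0 8.5;1 -9 0 0 0 1 8.5;1.5 -13.5 1 0 0 2 8.5;2 -18 2 0 0 3 8.5;2.5 -22.5 3.5 0 0 4 8.5;3 -27 5 0 0 5 8.5;4 -31 6.5 0 0 7 8.5;4.7 -34.9 8 0 0 8.3 8.5;4.7 -34.9 8 0 0 8.3 6;4.7 -34.9 8 0 0 8.3 6")

```text
time_s: 3.5
ee_pos: [0.6002, 0.1615, 0.2488]
tool_rot: [[0.99, -0.143, -0.002], [-0.143, -0.99, -0.001], [-0.001, 0.001, -1.0]]
ft_force: [-0.2, -0.4, 0.1]
finger_gap: 0.826
grasp_force: 0.0
```

```bash
cat >> h.py <<'E'
def tops(c,d,zt,tol=.006,near=None,rad=.05):
    g=np.mgrid[0:400,0:640]; P=cloud(c,g[1],g[0],d)
    m=(d>0)&(abs(P[...,2]-zt)<tol)
    if near is not None: m&=np.hypot(P[...,0]-near[0],P[...,1]-near[1])<rad
    n,l,st,ce=cv2.connectedComponentsWithStats(m.astype(np.uint8))
    for i in range(1,n):
        if st[i,4]>25:
            q=P[l==i]; r=cv2.minAreaRect((q[:,:2]*1000).astype(np.float32)); print(st[i,4],"c",np.round(r[0],1),"size",np.round(r[1],1),"ang",round(r[2],1),"mean",(q.mean(0)*1000).round(1),"px",ce[i].round())
E
python3 - <<'E'
from h import *
im,d,c=grab("wrist"); save("w2",im); go([.637,.16,.045])
tops(c,d,.07,near=(.637,.16))
for r in env.cut_out("small_cartridge","wrist")[:2]:
    print(r["score"],np.array(r["extent"])*[640,400,640,400])
E
```

```text
at [0.6005 0.1606 0.2499] yawy -98.3 tilt [ 0.0001 -0.0005] q6 1.92 move [3.62, -0.48, 20.49] turn 0.0
261 c [639.2 156.3] size [18.6 19.5] ang 81.1 mean [639.1 156.6  71.1] px [314. 145.]
0.8 [305.28  133.    326.208 156.88 ]
```

send_rows(targets="2 0 4 0 0 0 6;3.9 -0.15 8 0 0 0 6;3.9 -0.15 12 0 0 0 6;3.9 -0.15 16 0 0 0 6;3.9 -0.15 19 0 0 0 6;3.9 -0.15 20.8 0 0 0 6;3.9 -0.15 20.8 0 0 0 5;3.9 -0.15 20.8 0 0 0 3;3.9 -0.15 20.8 0 0 0 1;3.9 -0.15 20.8 0 0 0 1", newtons=15)

```text
time_s: 4.6
ee_pos: [0.6405, 0.1568, 0.0442]
tool_rot: [[0.989, -0.145, 0.004], [-0.145, -0.989, 0.001], [0.004, -0.001, -1.0]]
ft_force: [0.4, -0.7, 0.5]
finger_gap: 0.359
grasp_force: 0.0
```

send_rows(targets="0 0 0 0 0 0 1;0 0 0 0 0 0 1;0 0 0 0 0 0 1")

```text
time_s: 4.9
ee_pos: [0.6398, 0.157, 0.0428]
tool_rot: [[0.99, -0.144, 0.002], [-0.144, -0.99, 0.0], [0.002, -0.0, -1.0]]
ft_force: [-0.2, 0.3, 3.3]
finger_gap: 0.224
grasp_force: 15.0
```

send_rows(targets="0 0 -4 0 0 0 1;0 0 -9 0 0 0 1;-0.5 4 -13 0 0 0 1;-0.9 8.5 -14 0 0 0 1;-1.4 13 -14 0 0 0 1;-1.8 17.5 -14 0 0 0 1;-2.3 22 -14 0 0 0 1;-2.8 26.5 -14 0 0 0 1;-3.1 30.3 -14 0 0 0 1;-3.1 30.3 -14 0 0 0 1")

```text
time_s: 5.9
ee_pos: [0.5635, -0.1426, 0.1812]
tool_rot: [[0.989, -0.15, -0.001], [-0.15, -0.989, -0.001], [-0.001, 0.002, -1.0]]
ft_force: [-0.5, 0.1, -1.4]
finger_gap: 0.227
grasp_force: 15.0
```

send_rows(targets="0 0 0 0 0 0 1;0 0 0 0 0 0 1;0 0 0 0 0 0 1")

```text
time_s: 6.2
ee_pos: [0.5652, -0.137, 0.1815]
tool_rot: [[0.99, -0.142, -0.0], [-0.142, -0.99, 0.0], [-0.0, -0.0, -1.0]]
ft_force: [-1.0, 0.4, -0.7]
finger_gap: 0.226
grasp_force: 15.0
```

```bash
python3 - <<'E'
from h import *
im,d,c=grab("wrist"); save("w3",im,(170,80,470,305),2.6); go([.5652,-.1378,.165],-98.4)
z=env.get_state()["ee_pos"][2]+.027
tops(c,d,z,near=env.get_state()["ee_pos"])
print("house"); tops(c,d,.1,.005,(.591,-.142),.08); tops(c,d,.095,.003,(.569,-.291),.08)
print([round(x) for x in (*proj(c,[.5652,-.1378,.1]),*proj(c,[.6166,-.1454,.1]))])
E
```

```text
at [ 0.5652 -0.1371  0.1815] yawy -98.2 tilt [-0.0001  0.0003] q6 1.42 move [0.01, 0.07, 1.65] turn 0.2
1707 c [ 567.2 -138.1] size [38.2 18.9] ang 81.9 mean [ 568.5 -138.3  208.4] px [316. 255.]
house
7577 c [ 591.  -141.8] size [ 60.2 110.3] ang 81.6 mean [ 599.8 -143.2   99.7] px [317. 159.]
5693 c [ 569.5 -290.7] size [50.7 79.7] ang 81.7 mean [ 571.3 -289.9   94.9] px [501. 168.]
[317, 203, 317, 138]
```

View pics/w3.png

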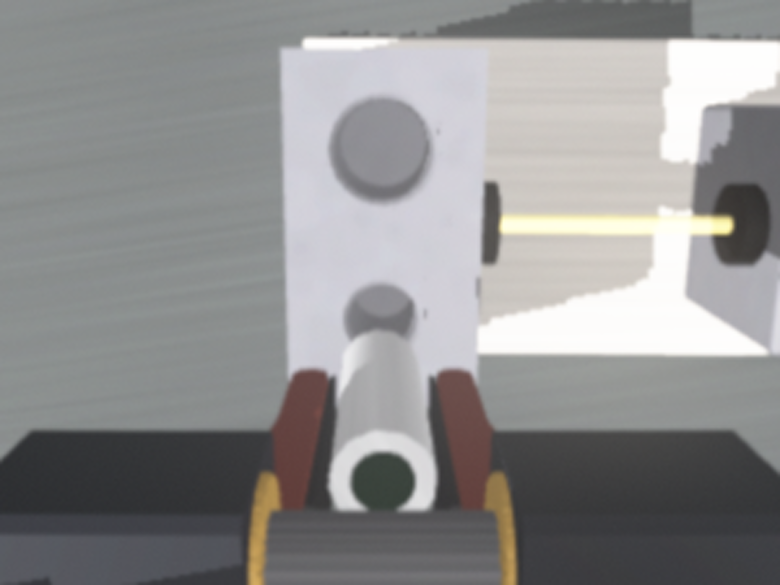

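The wrist picture shows the cartridge's top at crop (382,478), with the small bore ahead at (380,318) and the large bore at (381,149). The large bore is where the calibration predicts. I'll measure the cartridge's offset in the grip.

```bash
python3 - <<'E'
from h import *
im,d,c=grab("wrist"); z=.2087
print(atz(c,317.,264.,z))
g=np.mgrid[0:400,0:640]; P=cloud(c,g[1],g[0],d)
p=env.get_state()["ee_pos"]
m=(d>0)&(np.hypot(P[...,0]-p[0],P[...,1]-p[1])<.013)&(P[...,2]>.2)&(P[...,2]<.215)
print(np.percentile(P[m][:,2],[5,50,95]),m.sum())
t=m&(abs(P[...,2]-np.median(P[m][:,2]))<.003); q=P[t]; print(q[:,:2].min(0),q[:,:2].max(0))
# body side: rows below the top, cylinder edges 30mm above foot
for h in (.145,.155,.165):
    b=(d>0)&(abs(P[...,2]-h)<.003)&(np.hypot(P[...,0]-p[0],P[...,1]-p[1])<.013); q=P[b]; print(h,q[:,0].max() if b.any() else None,q[:,1].min(),q[:,1].max(),b.sum())
# bore edges from dark depth
b=(P[...,2]<.095)&(P[...,2]>.03)&(np.hypot(P[...,0]-.6166,P[...,1]+.1454)<.02); v,u=np.nonzero(b); W=atz(c,u,v,.1); print("bore",W.min(0),W.max(0),b.sum())
r=cv2.minEnclosingCircle((W[:,:2]*1000).astype(np.float32)); print(r)
E
```

```text
[ 0.56430703 -0.1381054   0.2087    ]
[0.20226208 0.20848696 0.21004106] 1396
[ 0.55686481 -0.14866588] [ 0.57466316 -0.12727841]
0.145 0.5737767570202041 -0.1470075875311055 -0.12869213639731894 66
0.155 0.5739059617027571 -0.14721546703118166 -0.12906123750281273 77
0.165 0.5736374146204959 -0.14740683253601972 -0.12891408190145565 81
bore [ 0.60212826 -0.16034471  0.1       ] [ 0.63147095 -0.13124358  0.1       ] 1146
((616.7992553710938, -145.70484924316406), 14.709672927856445)
```

send_rows(targets="0.1 0 1 0 0 0 1;0.1 0 2.2 0 0 0 1;0.1 0 3 0 0 0 1;0.1 0 3.5 0 0 0 1;0.1 0 4 0 0 0 1;0.1 0 4.5 0 0 0 1;0.1 0 5 0 0 0 1;0.1 0 5 0 0 0 1")

```text
time_s: 7.1
ee_pos: [0.5656, -0.1385, 0.1308]
tool_rot: [[0.99, -0.144, -0.001], [-0.144, -0.99, 0.0], [-0.001, -0.0, -1.0]]
ft_force: [0.2, 0.3, -0.3]
finger_gap: 0.22
grasp_force: 15.0
```

send_rows(targets="0 0 0.6 0 0 0 1;0 0 1.2 0 0 0 1;0 0 1.8 0 0 0 1;0 0 2.3 0 0 0 1;0 0 2.7 0 0 0 1;0 0 2.7 0 0 0 1")

```text
time_s: 7.7
ee_pos: [0.5657, -0.1383, 0.1038]
tool_rot: [[0.99, -0.144, -0.001], [-0.144, -0.99, 0.001], [-0.001, -0.0, -1.0]]
ft_force: [0.7, 0.9, -0.4]
finger_gap: 0.225
grasp_force: 15.0
```

send_rows(targets="0 0 0 0 0 0 3;0 0 0 0 0 0 4;0 0 0 0 0 0 5;0 0 0 0 0 0 5;0 0 -3 0 0 0 5;0 0 -7 0 0 0 5;0 0 -11 0 0 0 5;-3 0 -13 0 0 0 5;-3 0 -13 0 0 0 5")

```text
time_s: 8.6
ee_pos: [0.536, -0.1345, 0.2402]
tool_rot: [[0.989, -0.145, 0.007], [-0.145, -0.989, -0.003], [0.008, 0.001, -1.0]]
ft_force: [0.5, -0.4, 0.1]
finger_gap: 0.569
grasp_force: 0.0
```

```bash
python3 - <<'E'
from h import *
im,d,c=grab("wrist"); tops(c,d,.125,near=(.5653,-.138),rad=.03); tops(c,d,.134,near=(.5653,-.138),rad=.03)
go([.46,.28,.28],-98.4)
E
```

```text
381 c [ 565.1 -137.6] size [18.9 19.1] ang 81.8 mean [ 565.3 -137.6  122.2] px [314. 162.]
at [ 0.5364 -0.1345  0.2374] yawy -98.3 tilt [ 0.005  -0.0016] q6 1.41 move [-13.54, -39.9, -4.36] turn 0.1
```

send_rows(targets="-1.5 -4 0 0 0 -4 5;-3 -8 0 0 0 -8 5;-4.5 -12.5 0 0 0 -12 5;-6 -17 0 0 0 -16 5;-7.5 -21.5 0 0 0 -20 5;-9 -26 0 0 0 -24 5;-10.5 -30.5 0 0 0 -28 5;-12 -35 0 0 0 -32 5;-13.5 -39 0 0 0 -36 5;-14.5 -41.2 0 0 0 -38 5")

```text
time_s: 9.65
ee_pos: [0.451, 0.2974, 0.2321]
tool_rot: [[0.866, 0.5, -0.003], [0.5, -0.866, -0.001], [-0.003, -0.001, -1.0]]
ft_force: [-0.2, -1.0, 0.3]
finger_gap: 0.569
grasp_force: 0.0
```

send_rows(targets="0 0 0 0 0 0 5;0 0 0 0 0 0 5")

```text
time_s: 9.85
ee_pos: [0.452, 0.2944, 0.2329]
tool_rot: [[0.868, 0.496, -0.002], [0.496, -0.868, -0.002], [-0.003, 0.0, -1.0]]
ft_force: [0.3, -1.0, -0.2]
finger_gap: 0.57
grasp_force: 0.0
```

```bash
python3 - <<'E'
from h import *
im,d,c=grab("wrist"); save("w4",im)
tops(c,d,.07,near=(.487,.314),rad=.12)
go([.487,.314,.042],-60)
for t in("block","block_mid"):
    for r in env.cut_out("block","wrist")[:1]: print(r["score"],np.array(r["extent"])*[640,400,640,400])
E
```

```text
667 c [558.2 322.8] size [27.4 26.8] ang 30.3 mean [558.5 323.1  70.3] px [343.  76.]
652 c [516.8 374.5] size [27.5 27. ] ang 29.0 mean [516.9 374.2  70.3] px [278.  88.]
560 c [484.9 311.8] size [26.9 26.1] ang 30.5 mean [485.  311.9  70.4] px [316. 147.]
505 c [432.1 257. ] size [27.5 26.3] ang 30.3 mean [432.5 257.5  70.2] px [336. 214.]
at [0.4524 0.2938 0.2333] yawy -60.4 tilt [-0.0015 -0.0014] q6 1.57 move [4.05, -0.05, 19.13] turn -0.4
0.7 [395.328 217.6   439.104 253.   ]
0.7 [395.328 217.6   439.104 253.   ]
```

View pics/w4.png

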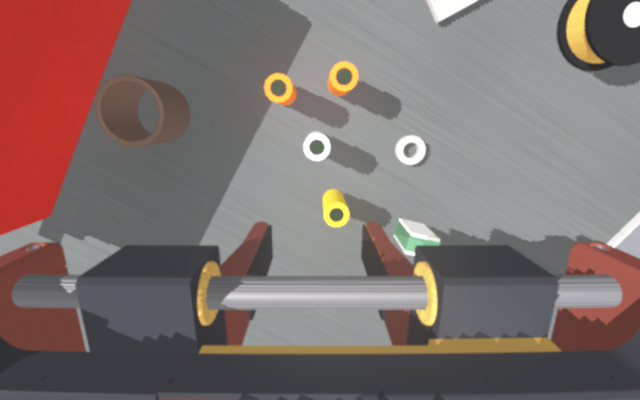

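The picture shows the white-silver cartridge at (316,147), between the orange ones at (343,76) and (278,88) and the yellow one at (336,214). I'll go down on the silver one.

send_rows(targets="2 0 2 0 0 0 5;3.7 0 6 0 0 0 5;3.7 0 10 0 0 0 5;3.7 0 14 0 0 0 5;3.7 0 17 0 0 0 5;3.7 0 19 0 0 0 5;3.7 0 19 0 0 0 5;3.7 0 19 0 0 0 3;3.7 0 19 0 0 0 1.8;3.7 0 19 0 0 0 1.8")

```text
time_s: 11.0
ee_pos: [0.4854, 0.313, 0.0468]
tool_rot: [[0.869, 0.495, 0.003], [0.495, -0.869, 0.002], [0.003, 0.0, -1.0]]
ft_force: [-0.6, -0.5, -0.5]
finger_gap: 0.338
grasp_force: 0.0
```

send_rows(targets="0 0 0 0 0 0 1.8;0 0 0 0 0 0 1.8;0 0 0 0 0 0 1.8")

```text
time_s: 11.3
ee_pos: [0.4853, 0.3132, 0.0466]
tool_rot: [[0.869, 0.495, 0.003], [0.495, -0.869, 0.001], [0.003, 0.0, -1.0]]
ft_force: [0.1, 0.1, 6.2]
finger_gap: 0.309
grasp_force: 15.0
```

```bash
python3 - <<'E'
from h import *
s=env.get_state();print(s["finger_gap"],s["grasp_force"]);go([.6167,-.1456,.19],-98.4)
E
```

```text
0.3086055320972034 14.999318718910217
at [0.4853 0.3132 0.0466] yawy -60.3 tilt [0.0031 0.0014] q6 1.57 move [-11.27, 46.37, -14.36] turn 38.1
```

send_rows(targets="0 0 -4.5 0 0 0 1.8;0 0 -9 0 0 0 1.8;-1 4 -13 0 0 3 1.8;-2 8 -14.4 0 0 7 1.8;-3 12.5 -14.4 0 0 11 1.8;-4.1 17 -14.4 0 0 15 1.8;-5.2 21.5 -14.4 0 0 19 1.8;-6.3 26 -14.4 0 0 23 1.8;-7.4 30.5 -14.4 0 0 27 1.8;-8.5 35 -14.4 0 0 31 1.8")

```text
time_s: 12.3
ee_pos: [0.5839, -0.0352, 0.1884]
tool_rot: [[1.0, -0.025, -0.0], [-0.025, -1.0, 0.0], [-0.0, -0.0, -1.0]]
ft_force: [-0.0, 0.4, -0.2]
finger_gap: 0.312
grasp_force: 15.0
```

```bash
python3 - <<'E'
from h import *
go([.6152,-.1454,.182],-98.4)
E
```

```text
at [ 0.5839 -0.0352  0.1884] yawy -91.5 tilt [-0.0003  0.0002] q6 1.48 move [3.41, 10.94, 0.64] turn 6.9
```

send_rows(targets="1 3 0 0 0 2 1.8;2 6 0 0 0 4 1.8;3 9 0 0 0 6 1.8;3.4 10.6 0 0 0 6.9 1.8;3.4 10.6 0 0 0 6.9 1.8;3.4 10.6 0 0 0 6.9 1.8;3.4 10.6 0 0 0 6.9 1.8")

```text
time_s: 13.0
ee_pos: [0.6153, -0.1386, 0.1888]
tool_rot: [[0.99, -0.141, -0.0], [-0.141, -0.99, 0.001], [-0.0, -0.001, -1.0]]
ft_force: [1.1, 1.0, -1.9]
finger_gap: 0.317
grasp_force: 15.0
```

```bash
python3 - <<'E'
from h import *
go([.6152,-.1454,.182],-98.4)
im,d,c=grab("wrist"); save("w5",im,(170,80,470,305),2.6)
g=np.mgrid[0:400,0:640]; P=cloud(c,g[1],g[0],d); s=env.get_state(); p=s["ee_pos"]; R=np.array(s["tool_rot"])
# cartridge side points in tool-aligned coords relative to TCP
Q=(P-p)@R
for h in(.012,.02,.028,.036):
    b=(d>0)&(abs(Q[...,2]-h)<.003)&(abs(Q[...,0])<.02)&(abs(Q[...,1])<.018); q=Q[b]
    A=np.c_[2*q[:,:2],np.ones(len(q))]; s_=np.linalg.lstsq(A,(q[:,:2]**2).sum(1),rcond=None)[0]
    print(h,b.sum(),"xmax",q[:,0].max().round(4),"y",q[:,1].min().round(4),q[:,1].max().round(4),"fit",s_[:2].round(4),np.sqrt(s_[2]+s_[0]**2+s_[1]**2).round(4))
t=(d>0)&(abs(Q[...,2]+.0234)<.003)&(np.hypot(Q[...,0],Q[...,1])<.018); q=Q[t];print("top",q.min(0).round(4),q.max(0).round(4))
tops(c,d,.1,.005,(.591,-.142),.08); tops(c,d,.095,.003,(.569,-.291),.08)
E
```

```text
at [ 0.6153 -0.1386  0.1888] yawy -98.1 tilt [-0.      0.0006] q6 1.44 move [0.08, 0.68, 0.68] turn 0.3
0.012 117 xmax 0.0136 y -0.0127 0.0133 fit [-0.0006  0.0007] 0.0137
0.02 111 xmax 0.0134 y -0.0124 0.014 fit [-0.0005  0.0006] 0.0136
0.028 93 xmax 0.0133 y -0.013 0.0131 fit [-0.0007  0.0005] 0.0138
0.036 85 xmax 0.0134 y -0.0129 0.0138 fit [-0.0006  0.0005] 0.0137
top [-0.0095 -0.0149 -0.0264] [ 0.0138  0.0153 -0.0204]
2959 c [ 613.6 -145.2] size [60.1 64.6] ang 81.4 mean [ 624.9 -148.2   99.8] px [326. 188.]
4400 c [ 569.5 -290.9] size [50.6 79.3] ang 81.8 mean [ 574.  -291.7   95. ] px [496. 220.]
```

View pics/w5.png

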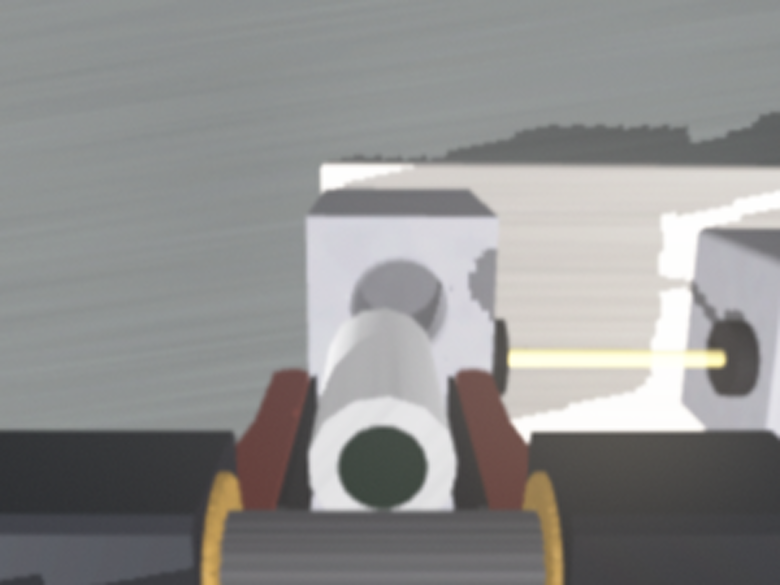

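The large cartridge hangs straight in the grip, with the bore slightly ahead and to the right at crop (398,300). I'll correct for that and lower it.

send_rows(targets="0.15 0.3 0.5 0 0 0 1.8;0.3 0.62 1.5 0 0 0 1.8;0.3 0.62 2.5 0 0 0 1.8;0.3 0.62 3.2 0 0 0 1.8;0.3 0.62 3.7 0 0 0 1.8;0.3 0.62 4.2 0 0 0 1.8;0.3 0.62 4.7 0 0 0 1.8;0.3 0.62 5.2 0 0 0 1.8;0.3 0.62 5.2 0 0 0 1.8")

```text
time_s: 13.95
ee_pos: [0.6173, -0.1464, 0.1358]
tool_rot: [[0.99, -0.142, -0.001], [-0.142, -0.99, 0.001], [-0.001, -0.0, -1.0]]
ft_force: [0.8, 0.8, -1.0]
finger_gap: 0.314
grasp_force: 15.0
```

send_rows(targets="0 0 0.6 0 0 0 1.8;0 0 1.2 0 0 0 1.8;0 0 1.8 0 0 0 1.8;0 0 2.4 0 0 0 1.8;0 0 3 0 0 0 1.8;0 0 3 0 0 0 1.8")

```text
time_s: 14.55
ee_pos: [0.6172, -0.1463, 0.1051]
tool_rot: [[0.99, -0.142, -0.001], [-0.142, -0.99, 0.001], [-0.002, -0.001, -1.0]]
ft_force: [1.6, 3.5, -3.2]
finger_gap: 0.317
grasp_force: 15.0
```

send_rows(targets="0 0 0 0 0 0 3.5;0 0 0 0 0 0 4.5;0 0 0 0 0 0 5;0 0 0 0 0 0 5;0 0 -3 0 0 0 5;0 0 -7 0 0 0 5;0 0 -11 0 0 0 5;-3 0 -13 0 0 0 5;-5 0 -13 0 0 0 5;-5 0 -13 0 0 0 5")

```text
time_s: 15.55
ee_pos: [0.5673, -0.1398, 0.239]
tool_rot: [[0.99, -0.143, 0.003], [-0.143, -0.99, -0.001], [0.003, 0.001, -1.0]]
ft_force: [0.7, -0.5, -0.2]
finger_gap: 0.569
grasp_force: 0.0
```

```bash
python3 - <<'E'
from h import *
im,d,c=grab("wrist"); tops(c,d,.125,near=(.591,-.142),rad=.06)
go([.445,.149,.24])
t=np.load("top0.npz"); im,d=t["im"],t["d"]; c=env.get_calibration("top")
tops(c,d,.056,.008,(.445,.149),.04)
E
```

```text
784 c [ 617.2 -144.8] size [27.1 27.1] ang 49.5 mean [ 617.3 -144.8  123.5] px [313. 139.]
363 c [ 565.6 -137.8] size [19.2 19.4] ang 72.1 mean [ 566.  -137.8  123.5] px [314. 196.]
at [ 0.5679 -0.1398  0.2377] yawy -98.2 tilt [ 0.002  -0.0008] q6 1.41 move [-16.29, -26.82, -0.28] turn 0.0
102 c [443.5 149.8] size [25.8 38.2] ang 17.7 mean [443.5 149.3  56.4] px [269. 252.]
```

send_rows(targets="-1.5 -2.3 0 0 0 -8.3 4.5;-3 -4.6 0 0 0 -16.6 4.5;-4.5 -7 0 0 0 -25 4.5;-6 -9.3 0 0 0 -33.2 4.5;-7.4 -11.6 0 0 0 -41.5 4.5;-8.9 -14 0 0 0 -49.8 4.5;-10.4 -16.3 0 0 0 -58 4.5;-11.8 -18.6 0 0 0 -66.4 4.5;-13.3 -21 0.5 0 0 -74.7 4.5;-14.7 -23.3 1 0 0 -83 4.5")

```text
time_s: 16.6
ee_pos: [0.4559, 0.1131, 0.2258]
tool_rot: [[0.257, 0.967, -0.001], [0.967, -0.257, -0.0], [-0.0, -0.001, -1.0]]
ft_force: [-1.2, -0.1, -0.3]
finger_gap: 0.512
grasp_force: 0.0
```

send_rows(targets="0 0 0 0 0 -8.3 4.5;0 0 0 0 0 -16.6 4.5;0 0 0 0 0 -25 4.5;0 0 0 0 0 -33 4.5;0 0 0 0 0 -33 4.5;0 0 0 0 0 -33 4.5")

```text
time_s: 17.2
ee_pos: [0.4561, 0.1121, 0.226]
tool_rot: [[-0.302, 0.953, -0.001], [0.953, 0.302, -0.0], [0.0, -0.001, -1.0]]
ft_force: [-0.3, 0.4, -0.6]
finger_gap: 0.517
grasp_force: 0.0
```

```bash
python3 - <<'E'
from h import *
go([.4435,.1498,.017],17.7)
im,d,c=grab("wrist"); save("w6",im)
tops(c,d,.056,.006,(.4435,.1498),.04)
E
```

```text
at [0.4561 0.1121 0.226 ] yawy 17.6 tilt [-0.0011 -0.0002] q6 -0.14 move [3.97, -0.04, 20.9] turn -0.1
873 c [445.2 146.1] size [25.7 38.1] ang 17.2 mean [445.1 146.5  55.9] px [317. 148.]
```

View pics/w6.png

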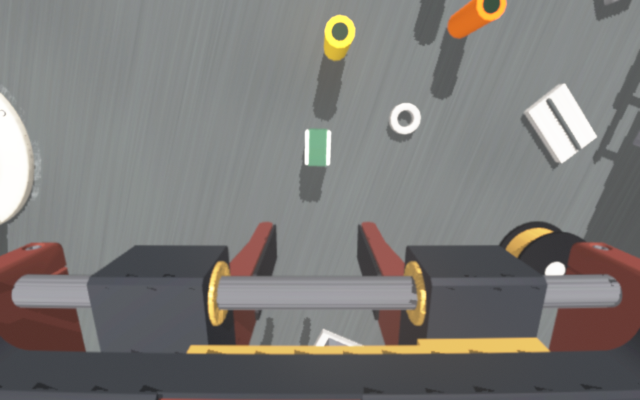

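The picture shows the block at (317,148), with its white faces left and right, i.e. along the closing line, and the washer clear at (405,119). I'll descend and grip.

send_rows(targets="2 0 3 0 0 0 4.5;3.55 0 6 0 0 0 4.5;3.55 0 10 0 0 0 4.5;3.55 0 14 0 0 0 4.5;3.55 0 17 0 0 0 4.5;3.55 0 19.5 0 0 0 4.5;3.55 0 20.8 0 0 0 4.5;3.55 0 20.8 0 0 0 4.5;3.55 0 20.8 0 0 0 3.2;3.55 0 20.8 0 0 0 2.8", newtons=12)

```text
time_s: 18.25
ee_pos: [0.4461, 0.1461, 0.0205]
tool_rot: [[-0.305, 0.952, 0.003], [0.952, 0.305, 0.001], [-0.0, 0.003, -1.0]]
ft_force: [0.1, -0.1, 0.2]
finger_gap: 0.371
grasp_force: 0.0
```

send_rows(targets="0 0 0 0 0 0 2.5;0 0 0 0 0 0 1.5;0 0 0 0 0 0 1.5;0 0 0 0 0 0 1.5;0 0 0 0 0 0 1.5")

```text
time_s: 18.75
ee_pos: [0.446, 0.146, 0.0203]
tool_rot: [[-0.306, 0.952, 0.003], [0.952, 0.306, 0.001], [-0.0, 0.003, -1.0]]
ft_force: [-0.1, -0.4, 6.1]
finger_gap: 0.299
grasp_force: 11.9
```

```bash
python3 - <<'E'
from h import *
s=env.get_state();print(s["finger_gap"]*88,s["grasp_force"]);go([.58,-.2188,.22],-8.4)
E
```

```text
26.32652057632003 11.86637744307518
at [0.446  0.146  0.0203] yawy 17.8 tilt [0.0028 0.0007] q6 -0.07 move [-38.84, 1.67, -19.96] turn 26.2
```

send_rows(targets="0 0 -4 0 0 0 1.5;0 0 -9 0 0 0 1.5;-2 0 -14 0 0 0 1.5;-6 0.2 -18 0 0 3 1.5;-10.5 0.4 -20 0 0 6 1.5;-15 0.6 -20 0 0 9 1.5;-19.5 0.8 -20 0 0 12 1.5;-24 1 -20 0 0 15 1.5;-28.5 1.2 -20 0 0 18 1.5;-33 1.4 -20 0 0 22 1.5", newtons=18)

```text
time_s: 19.75
ee_pos: [0.5594, -0.166, 0.2182]
tool_rot: [[0.076, 0.997, -0.0], [0.997, -0.076, 0.0], [0.0, -0.0, -1.0]]
ft_force: [0.4, 0.8, -1.7]
finger_gap: 0.295
grasp_force: 17.8
```

send_rows(targets="0 0 0 0 0 0 1.5;0 0 0 0 0 0 1.5;0 0 0 0 0 0 1.5")

```text
time_s: 20.05
ee_pos: [0.5589, -0.1632, 0.2186]
tool_rot: [[0.072, 0.997, -0.0], [0.997, -0.072, 0.001], [0.001, -0.0, -1.0]]
ft_force: [-0.2, 0.8, -1.4]
finger_gap: 0.295
grasp_force: 18.0
```

```bash
python3 - <<'E'
from h import *
s=env.get_state();print(s["finger_gap"]*88,s["grasp_force"]);go([.58,-.2188,.19],-8.4)
E
```

```text
25.956167449720127 17.980882823467255
at [ 0.5589 -0.1632  0.2186] yawy -4.1 tilt [-0.0004  0.0006] q6 -0.27 move [-5.39, 2.5, 2.85] turn 4.3
```

send_rows(targets="-2 1 0 0 0 2 1.5;-4 2 0.5 0 0 3.5 1.5;-5.4 2.5 1 0 0 4.3 1.5;-5.4 2.5 2 0 0 4.3 1.5;-5.4 2.5 2.8 0 0 4.3 1.5;-5.4 2.5 2.8 0 0 4.3 1.5;-5.4 2.5 2.8 0 0 4.3 1.5")

```text
time_s: 20.75
ee_pos: [0.5798, -0.2188, 0.1904]
tool_rot: [[0.147, 0.989, -0.001], [0.989, -0.147, 0.0], [0.0, -0.001, -1.0]]
ft_force: [-0.4, -0.3, -1.0]
finger_gap: 0.292
grasp_force: 18.0
```

```bash
python3 - <<'E'
from h import *
go([.58,-.2188,.19],-8.4)
im,d,c=grab("wrist"); save("w7",im,(170,80,470,305),2.6)
g=np.mgrid[0:400,0:640]; P=cloud(c,g[1],g[0],d); s=env.get_state(); p=s["ee_pos"]; R=np.array(s["tool_rot"]); Q=(P-p)@R
b=(d>0)&(abs(Q[...,0])<.03)&(abs(Q[...,1])<.012)&(abs(Q[...,2]+.0357)<.003)
q=Q[b]; print("top face tool",b.sum(),q.min(0).round(4),q.max(0).round(4))
f=(d>0)&(abs(Q[...,1])<.012)&(Q[...,2]>-.033)&(Q[...,2]<.03)&(Q[...,0]>.005)&(Q[...,0]<.035); q=Q[f]
print("front face x per z",np.polyfit(q[:,2],q[:,0],1).round(4),"x per y",np.polyfit(q[:,1],q[:,0],1).round(4),f.sum())
tops(c,d,.1,.005,(.591,-.142),.08); tops(c,d,.125,.006,(.591,-.142),.06)
E
```

```text
at [ 0.5798 -0.2188  0.1904] yawy -8.4 tilt [-0.0006  0.0005] q6 -0.27 move [0.0, 0.01, 0.04] turn -0.0
top face tool 2629 [-0.0035 -0.0119 -0.0372] [ 0.0199  0.012  -0.0327]
front face x per z [-0.003  0.019] x per y [-0.004  0.019] 1344
9234 c [ 591.5 -142.2] size [ 60.6 110.9] ang 81.6 mean [ 589.5 -141.3  100.2] px [314. 102.]
1277 c [ 617.2 -145.4] size [27.2 27.5] ang 81.7 mean [ 617.1 -145.3  125.4] px [353. 100.]
651 c [ 565.6 -138.2] size [19.3 19.4] ang 45.2 mean [ 565.7 -138.3  125.3] px [280. 101.]
```

View pics/w7.png

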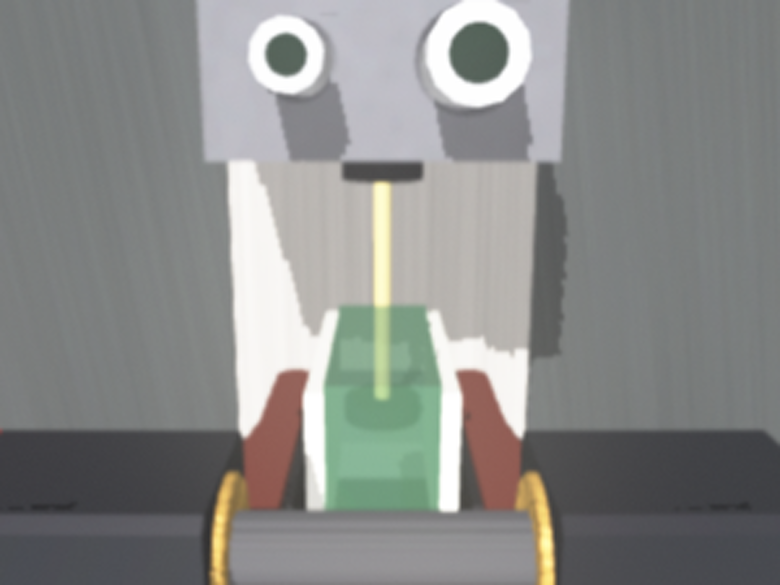

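The picture shows the block upright and square in the grip, at crop (382,400) and centred over the beam. Both cartridges are seated, with tops at 125 mm. I'll lower straight down.

send_rows(targets="0 0 2 0 0 0 1.5;0 0 4 0 0 0 1.5;0 0 6 0 0 0 1.5;0 0 8 0 0 0 1.5;0 0 9.5 0 0 0 1.5;0 0 11 0 0 0 1.5;0 0 12 0 0 0 1.5;0 0 12.8 0 0 0 1.5;0 0 12.8 0 0 0 1.5;0 0 12.8 0 0 0 1.5")

```text
time_s: 21.8
ee_pos: [0.5804, -0.2199, 0.0632]
tool_rot: [[0.148, 0.989, 0.001], [0.989, -0.148, -0.0], [-0.0, 0.001, -1.0]]
ft_force: [-0.4, -0.0, -2.1]
finger_gap: 0.29
grasp_force: 18.0
```

send_rows(targets="0 0 0 0 0 0 1.5;0 0 0 0 0 0 1.5;0 0 0 0 0 0 1.5;0 0 0 0 0 0 1.5;0 0 0 0 0 0 1.5")

```text
time_s: 22.3
ee_pos: [0.5801, -0.2198, 0.0628]
tool_rot: [[0.148, 0.989, 0.0], [0.989, -0.148, -0.0], [-0.0, 0.0, -1.0]]
ft_force: [1.1, 1.0, -1.5]
finger_gap: 0.299
grasp_force: 18.0
```

```bash
python3 - <<'E'
from h import *
go([.58,-.219,.0623],-8.4)
im,d,c=grab("wrist"); tops(c,d,.098,.004,(.58,-.219),.028); tops(c,d,.125,.006,(.591,-.142),.06)
E
```

```text
at [ 0.5801 -0.2198  0.0628] yawy -8.5 tilt [ 0.0001 -0.0001] q6 -0.27 move [0.08, -0.03, 0.05] turn -0.1
3281 c [ 581.2 -211.7] size [23.2 45.7] ang 82.4 mean [ 581.3 -211.    97.9] px [316. 251.]
7022 c [ 617.  -144.9] size [28.  27.4] ang 42.1 mean [ 616.6 -144.8  124.7] px [400.  69.]
3632 c [ 565.3 -137.8] size [19.3 20.1] ang 46.1 mean [ 565.7 -138.   124.7] px [230.  72.]
```

Everything is within about 1–2 mm, so I'm handing it in.

```bash
python3 -c "
from station import env
print(env.sign_off())"
```

```text
the job is handed in; nothing more can be done
None
```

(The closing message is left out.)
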